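Fit the return spring onto the press's spring rod

TASK

Fit the loose coil spring onto the upright rod of the small press foot: thread it over the rod end, tail end down as it stands now, and bring it fully home so that its bottom coil sits flat on the steel seat. The inward tail will snag on the rod's two notched collars: press only lightly, twist the spring until the tail finds a notch, and never force it. Then let go and leave the spring standing on its seat, with the other things on the worktop undisturbed.

Things in the scene. Friction and masses are not known exactly. Their poses are not given: they have to be found in the camera images.
- spring: plain steel compression spring standing upright, loose, on the worktop: outside diameter 33 mm, clear bore 26 mm, wire 3.6 mm, 56 mm long when free, about 85 g. Origin: on its axis, 56 mm below the top end; z points up along the axis. Hold it round its upper 31 mm (25 to 56 mm above the origin), which does not give; only the lower part closes up under axial load.
- spring_bottom (a point): centre of the underside of the bottom coil, moving with that coil. The coil's wire end is bent straight inwards as a tail along the spring's own +x (tail centre 1.8 mm above this point, wire 3.6 mm), its rounded tip ending 7 mm from the axis. When the tail is held, the lower part winds up elastically, 0.2 N m per rad, at most 0.8 rad.
- spring_top (a point): centre of the spring's top end. Pressed axially the spring closes by at most 10 mm: it starts to give at about 2.4 N, then takes 0.6 N more per mm, 8.4 N fully closed, beyond which it is solid.
- press_foot: fixed grey foot plate of a small press, 80 x 80 x 12 mm, four cap screws (tops 17 mm high), in its middle a round steel seat 38 mm across (top 16 mm above the worktop) with a steel rod of 11 mm diameter standing up from it. Two notched steel collars, 22 mm diameter and 8 mm thick, sit on the rod and do not turn. Origin: centre of the plate's underside; z up.
- rod_seat (a point): centre of the seat's top face, on the rod's axis, 16 mm above the worktop: the bottom coil must end here
- rod_tip (a point): tip of the rod on its axis, 64 mm above the seat; the last 8 mm taper to a blunt point of 5 mm diameter
- upper_collar_top (a point): centre of the upper collar's top face, 44 mm above the seat. Each collar has three equal lengthways notches 120 degrees apart, cut down to the rod, about 7 mm wide; the tail passes a collar only through a notch, within about 10 degrees of its middle. The collars sit at random angles, unlike each other, not measured and unrelated to the plate's orientation.
- lower_collar_top (a point): centre of the lower collar's top face, 22 mm above the seat; same three notches as the upper collar, at another unknown angle
- paint_tube: bystander: pale paint tube lying between the work areas, 30 x 104 x 14 mm; origin under its centre
- glue_bottle: bystander: white squeeze bottle with orange nozzle standing behind, 52 mm across, 142 mm high; origin under its centre
- modelling_stick: bystander: flat boxwood modelling stick lying behind, 18 x 170 x 9 mm; origin under its centre
- loop_tool: bystander: wire loop clay tool lying at the right, 29 x 168 x 14 mm; origin under its centre
- red_float: bystander: red rubber sanding block at the right, 76 x 107 x 35 mm; origin under its centre
- g_clamp: bystander: dark G clamp lying flat at the far right, 129 x 104 x 18 mm; origin under its centre
- cup_white: bystander: tall white cup standing behind on the left, 76 mm across, 98 mm high; origin under its centre
Things that resemble listed ones, but are neither listed nor needed, are in the scene too. Several things look just like the spring: the one meant starts farthest to the robot's left.

How it is judged:
On the way:
1. the spring is threaded on the rod and its tail end is below the upper collar (bottom less than 33 mm above the seat, within 5 mm of the rod's axis) (z of spring_bottom in the frame of rod_seat below 0.033 m and horizontal distance between spring_bottom and rod_seat below 0.005 m), for 0.1 s.
At the end, for the whole second after the job is handed in: The spring stands released and at rest round the rod, below both collars: its bottom within 3 mm of the seat's top face and 4 mm of the rod's axis, its top less than 60 mm above the seat, upright within about 7 degrees (horizontal distance between spring_bottom and rod_seat below 0.004 m and z of spring_bottom in the frame of rod_seat below 0.003 m and distance between spring_top and rod_seat below 0.06 m and angle between spring's own z axis and vertical below 0.12 rad and linear speed of spring below 0.02 m/s); the robot touches nothing.
It fails at once if the spring is forced: more than 20 N between the spring and the press foot, its rod or collars (contact force between spring and press_foot above 20 N).
It fails at once if a bystander is pushed more than 3 cm (distance of any of paint_tube, glue_bottle, modelling_stick, loop_tool, red_float, g_clamp, cup_white from where it was at the start of the episode above 0.03 m).
It also fails if it takes over 67 s, if anything falls off the work surface, if the arm or the gripper's body presses on something with over 40 N, if the wrist force passes 120 N, or if a joint passes its speed limit or range.

ROBOT

A 7-joint arm with a two-finger parallel gripper is mounted at the origin on a cart in front of the work surface, level with it; the furniture and walls round the work are solid. World frame = base frame: x ahead of the robot, y to its left, z up, the work surface at z = 0. Lengths are in m, angles in rad, forces in N, time in s.
With the tool pointing down it reaches from about 0.35 to 0.9 m from the base axis. Payload 8.1 kg.
Tool frame: the origin (TCP) lies midway between the tips of the shut fingers; the grasp point (between the pads) lies 19 mm behind it; z points along the fingers, x is the direction in which the jaws open and shut, and the axes are right-handed (so a half turn about z gives the same grasp; the last joint's range is limited). The gripper opens to 92 mm and grips with 3 to 60 N. Pads are 19 mm wide; open, the fingers measure 130 mm over their backs; the gripper's body (75 mm by 190 mm) begins 47 mm behind the grasp point.
Start: joints at [1.022, 0.434, 0.025, 1.573, -0.012, 1.134, -0.075], TCP at [0.269, -0.564, 0.227] pointing down, gripper open.
Joint ranges: [-2.62, 2.62], [-0.44, 2.09], [-1.27, 1.32], [0.08, 2.57], [-1.32, 4.46], [0.12, 2], [-2.74, 2.74]. Speed limits (rad/s): [2.22, 2.22, 3.01, 3.01, 3.14, 3.14, 3.14].

INTERFACE

Orientations are given as a rotation vector (axis times angle).
In Python, from cell import arm gives the robot as it stands. The module is installed in compiled form; this text tells all that it offers.
- The arm moves only by the tool play_rows, never from a script. Its argument "motion" is a list of rows, each a list of 7 numbers: the gripper's target within -1 to 1 (fully open at 1, half-way at 0, shut at -1), then the shift along the tool's x, y, z in mm, then the turn, a rotation vector about the tool's x, y, z in rad. In form: [[claw, tx, ty, tz, ax, ay, az], ...]. A call has 1 to 10 rows; each row is the pose to reach, as a shift and turn from the pose measured when the call began, along the tool's axes at that moment; what a row does not reach only later rows make up. A row lasts 1/10 s, in which the tool goes at most 50 mm and 8.59 degrees, less where a joint would pass 70% of its speed; a pose out of reach is approached as far as the arm can. A call with a gripper value outside its range is refused whole. The fingers move at their own pace and stop on an object; "force" is the grip in N (left out, the last holds). Time passes only in rows, so rows that repeat a pose let the fingers close. It gives the time, the measured TCP pose, the force and the opening at its end, in the units of the state.
- arm.observe(): the state, without advancing time (a new reading comes with each control period).
- arm.get_image(name): name is "side" or "top" or "wrist"; returns a dict with "img" (480x640x3 uint8, blue, green, red), "depth" (480x640 float32, m along the optical axis (not along the pixel's ray), 0 where there is no reading), "K" (3x3 intrinsics, pixels), "rvec" (rotation vector, rad) and "tvec" (3), from world to camera coordinates, as OpenCV has them. Camera axes: x right, y down, z forward; pixel columns grow to the right and rows downward; lengths in m; the calibration is good to about 2 mm. The wrist camera is an equidistant fisheye: a pixel r from the principal point sees the ray r / f radians off the axis. A picture is of the moment at which its call begins.
- arm.sign_off(): hands the job in, once; it reports no verdict.
Trained networks look in a picture, given as the dict that the camera call returned (one of the last four; its "shot" number tells which), for a name from the list of things; names that differ only in an ending like _2 or _b are one class to them, and where a whole thing is asked for, a point or a joint stands for the part that bears it (a point fixed in the world has none). Each returns a list of dicts, best first, with "score" (0 to 1); they miss things now and then, are a little off and sometimes report something else, mostly with a low value. They report only what shows in the picture. A call takes as long as a camera call. They do not tell look-alikes from the thing itself.
- arm.look_for(picture, query): "box" ([left, top, width, height] as shares, 0 to 1, of the picture: columns of its width, rows of its height, round what is visible of it).
The state is a dict: "clock": time; "joints": joint angles; "dq": joint speeds; "joint_efforts": joint torques, N m; "position": TCP position; "ee_rot": TCP orientation; "force": force on the tool from outside, world axes, zero at the start; "ft_torque": the same for the moment, N m; "width": opening from 0.0 (shut) to 1.0 (fully open).
Only numpy, scipy, OpenCV 4.12 (cv2) and the standard library are available. Lean on these libraries where they do the work, as an engineer would, in place of code of your own. Each camera call takes 0.05 s, during which the arm holds its last target. There are 200 camera calls.

## Working session

There is one attempt and no reset: what is moved stays moved. The work goes in short steps, Python scripts to look and compute and a tool call to move; the robot and the scene stay as the last step left them, time stands still between calls to the robot, and variables do not carry over. Pictures are saved under pics/ and viewed, on a budget of 10 in all, crops included, one or two more only if the job needs it, and the job is handed in when it is done.

Besides the shell and the picture viewer there is one more tool, called after "Call:" as name(argument=value, ...) on one line, values as JSON. play_rows: Moves the arm, as the interface text tells. Its arguments: {"type":"object","properties":{"motion":{"type":"array"},"force":{"type":"number"}},"required":["motion"]}

```bash
mkdir -p pics; cat > h.py <<'E'
import numpy as np, cv2
from cell import arm
def cam(n):
    p=arm.get_image(n); p['R']=cv2.Rodrigues(np.array(p['rvec'],float))[0]; p['t']=np.array(p['tvec'],float).reshape(3); p['K']=np.array(p['K']); return p
def cloud(p):
    K=p['K'];d=p['depth'];v,u=np.indices(d.shape)
    c=np.stack([(u-K[0,2])/K[0,0]*d,(v-K[1,2])/K[1,1]*d,d],-1)
    w=(c-p['t'])@p['R']; w[d==0]=np.nan; return w
E
python3 - <<'E'
from h import *
s=arm.observe(); print({k:np.round(v,3).tolist() for k,v in s.items()})
for n in['top','side']:
    p=cam(n); cv2.imwrite(f'pics/{n}1.png',p['img']); w=cloud(p); np.save(n+'.npy',w)
    for q in['spring','press_foot']:
        for b in arm.look_for(p,q)[:6]:
            x,y,a,h=b['box'];l,t,r,bt=int(x*640),int(y*480),int((x+a)*640)+1,int((y+h)*480)+1
            g=w[t:bt,l:r].reshape(-1,3);g=g[g[:,2]>0.008]
            print(n,q,round(b['score'],2),l,t,r,bt,np.nanmedian(g,0).round(3),np.nanmax(g[:,2]).round(3) if len(g) else 0)
E
```

```text
{'clock': 0.0, 'joints': [1.022, 0.435, 0.025, 1.574, -0.012, 1.134, -0.075], 'dq': [-0.001, 0.001, -0.001, -0.001, -0.0, -0.001, -0.001], 'joint_efforts': [0.001, -66.784, 0.986, -31.446, -0.061, 0.043, 0.0], 'position': [0.269, -0.563, 0.226], 'ee_rot': [-2.657, 1.675, 0.002], 'force': [-0.57, -0.038, 0.736], 'ft_torque': [-0.005, 0.027, 0.022], 'width': 0.998}
top spring 0.71 232 262 247 282 [0.545 0.073 0.042] 0.062
top spring 0.55 298 279 318 296 [ 0.517 -0.082  0.053] 0.061
top press_foot 0.8 328 247 367 288 [ 0.566 -0.172  0.014] 0.081
side spring 0.84 346 268 363 298 [ 0.52  -0.077  0.032] 0.058
side spring 0.55 292 294 315 335 [0.55  0.075 0.034] 0.058
side press_foot 0.79 327 241 374 279 [ 0.567 -0.167  0.017] 0.08
```

```bash
python3 - <<'E'
import cv2,numpy as np
a=cv2.imread('pics/top1.png');b=cv2.imread('pics/side1.png')
c=cv2.resize(a[200:330,180:420],None,fx=3.3,fy=3.3,interpolation=2)[:300*2]
cv2.imwrite('pics/c1.png',cv2.resize(a,(800,600)))
cv2.imwrite('pics/c2.png',cv2.resize(np.vstack([a[220:320,200:400],b[235:345,260:460]]),None,fx=2.8,fy=2.8,interpolation=2))
E
```

```text
(no output)
```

View pics/c1.png

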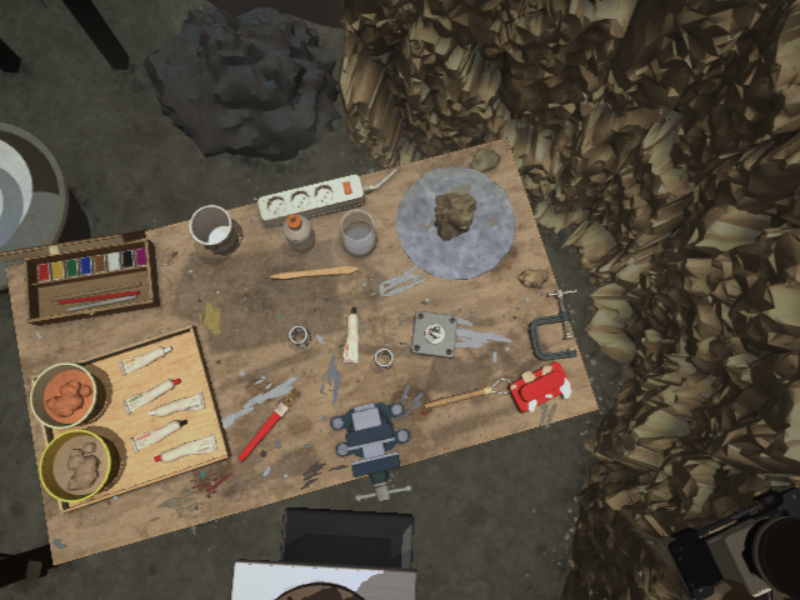

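View pics/c2.png

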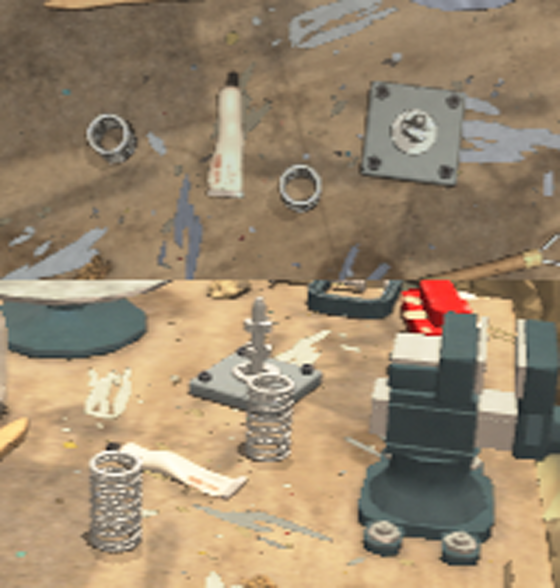

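Candidates: spring A at top pixel (240,270), and look-alike B at (308,287), with the tube between them. A is farther left (+y), so it's the one. The crop shows it standing upright and clear of its neighbours. The foot is at (347,268). Next I'll fit the axes.

```bash
cat >> h.py <<'E'
from scipy.optimize import least_squares
from scipy.spatial.transform import Rotation as Ro
def circ(P,r):
    f=lambda c:np.hypot(P[:,0]-c[0],P[:,1]-c[1])-r
    s=least_squares(f,P[:,:2].mean(0),loss='soft_l1',f_scale=.001); return s.x.round(4),np.abs(s.fun).mean().round(4)
def to_tool(target,s=None):
    s=s or arm.observe(); R=Ro.from_rotvec(s['ee_rot']); return (R.inv().apply(np.array(target)-s['position'])*1000).round(1)
E
python3 - <<'E'
from h import *
for n in['top','side']:
    w=np.load(n+'.npy').reshape(-1,3); w=w[~np.isnan(w[:,0])]
    def near(x,y,r,a,b): return w[(np.hypot(w[:,0]-x,w[:,1]-y)<r)&(w[:,2]>a)&(w[:,2]<b)]
    P=near(.545,.073,.03,.049,.07); print(n,'spring top',len(P),circ(P,.0148),P.mean(0).round(4))
    P=near(.566,-.17,.03,.05,.1); print(n,'rod',len(P),P.mean(0).round(4),P.max(0),P.min(0))
    P=near(.566,-.17,.06,.009,.0145); print(n,'plate',(P.max(0)+P.min(0))/2,P[:,2].mean())
    V=w[(w[:,2]>.03)&(w[:,0]>.2)&(w[:,0]<.5)&(abs(w[:,1])<.3)]; print('vise',V.min(0),V.max(0))
s=arm.observe(); print(Ro.from_rotvec(s['ee_rot']).as_matrix().round(3)); print(to_tool([.548,.073,.18]))
E
```

```text
top spring top 74 (array([0.5473, 0.0738]), np.float64(0.001)) [0.5461 0.0742 0.0558]
top rod 62 [ 0.5676 -0.1726  0.0658] [ 0.5791669  -0.1626336   0.08149243] [ 0.55836445 -0.1832029   0.05625009]
top plate [ 0.56793567 -0.17311716  0.01174563] 0.012191631771002853
vise [ 0.26833835 -0.13897533  0.03000261] [0.49986476 0.29174218 0.13646682]
side spring top 140 (array([0.5484, 0.074 ]), np.float64(0.0009)) [0.5486 0.0734 0.0541]
side rod 85 [ 0.5688 -0.1699  0.0633] [ 0.57846608 -0.16239924  0.08033766] [ 0.55909369 -0.18216483  0.05008526]
side plate [ 0.57005612 -0.17287485  0.01177027] 0.012345462501491425
vise [ 0.2692042  -0.14395905  0.03001972] [0.4995766  0.26692721 0.13136274]
[[ 0.431 -0.902 -0.   ]
 [-0.902 -0.431  0.   ]
 [-0.     0.    -1.   ]]
[-454.5 -525.9   46.6]
```

```bash
python3 - <<'E'
from h import *
print(to_tool([.569,-.172,.22]),to_tool([.548,.074,.22]))
E
```

```text
[-224.4 -439.3    6.5] [-455.4 -526.4    6.6]
```

Call:
play_rows(motion=[[1,-22,-44,0,0,0,-0.08],[1,-44,-88,0,0,0,-0.16],[1,-67,-132,0,0,0,-0.25],[1,-90,-176,1,0,0,-0.33],[1,-112,-220,2,0,0,-0.42],[1,-135,-264,3,0,0,-0.5],[1,-157,-308,4,0,0,-0.58],[1,-180,-352,5,0,0,-0.66],[1,-202,-396,6,0,0,-0.75],[1,-224,-439,6,0,0,-0.83]])

```text
clock: 1.3
position: [0.5698, -0.1707, 0.2206]
ee_rot: [-3.108, 0.456, 0.0]
force: [1.3, 0.2, -0.4]
width: 1.004
```

```bash
python3 - <<'E'
from h import *
p=cam('wrist'); s=arm.observe(); print({k:np.round(s[k],3).tolist() for k in('clock','joints','position','ee_rot','force')})
print(p['K'].round(1).tolist(), (-p['R'].T@p['t']).round(3), p['R'].round(2).tolist())
import pickle; pickle.dump(p,open('w1.pkl','wb'))
cv2.imwrite('pics/w1.png',p['img'])
def proj(X):
    c=p['R']@np.array(X)+p['t']; th=np.arctan2(np.hypot(*c[:2]),c[2]); r=p['K'][0,0]*th/np.hypot(*c[:2]); return (p['K'][:2,2]+c[:2]*r).round(0)
print(proj([.569,-.172,.06]),proj([.569,-.172,.016]),proj([.548,.074,.056]))
E
```

```text
{'clock': 1.35, 'joints': [0.411, 0.417, -0.314, 1.633, 0.133, 1.111, -0.214], 'position': [0.575, -0.161, 0.221], 'ee_rot': [-3.105, 0.434, -0.004], 'force': [3.827, 7.098, 1.437]}
[[371.6, 0.0, 317.0], [0.0, 371.6, 240.6], [0.0, 0.0, 1.0]] [ 0.59  -0.106  0.378] [[0.96, -0.29, 0.0], [-0.28, -0.93, 0.25], [-0.07, -0.24, -0.97]]
[315. 226.] [315. 216.] [215. -19.]
```

View pics/w1.png

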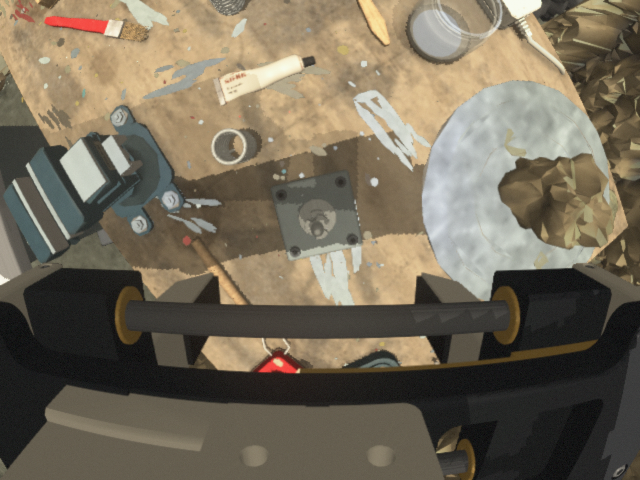

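The foot is at about (317,222) and the rod and collar at about (318,218), shadowed by the gripper. Spring A is partly visible at (228,5). I'll zoom in on the collar.

```bash
python3 - <<'E'
import cv2
a=cv2.imread('pics/w1.png')[180:260,270:365]
a=cv2.convertScaleAbs(a,alpha=2,beta=0)
cv2.imwrite('pics/w1c.png',cv2.resize(a,None,fx=7,fy=7,interpolation=cv2.INTER_CUBIC))
from h import *
s=arm.observe();print(s['position'],s['dq'].round(2) if hasattr(s['dq'],'round') else s['dq'],to_tool([.548,.074,.22]))
E
```

```text
[ 0.57470802 -0.16113172  0.22078536] [ 0.03 -0.03 -0.01  0.06 -0.05 -0.01  0.02] [ -90.1 -218.8    2.1]
```

View pics/w1c.png

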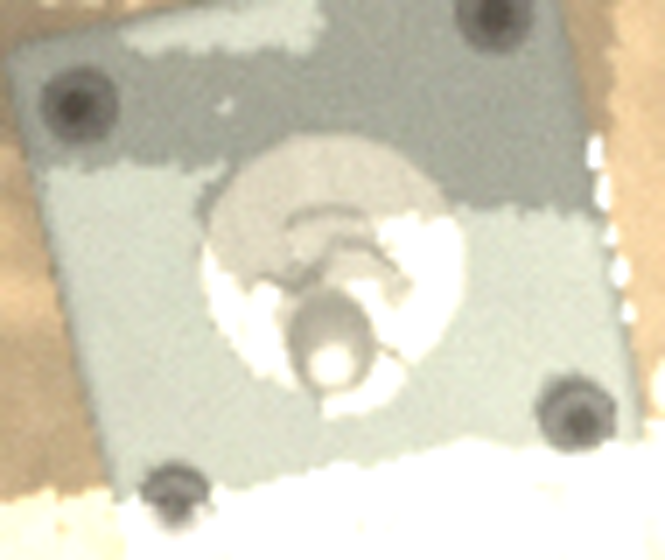

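Call:
play_rows(motion=[[1,-10,-24,1,0,0,-0.05],[1,-28,-68,2,0,0,-0.14],[1,-46,-112,3,0,0,-0.24],[1,-64,-156,10,0,0,-0.34],[1,-80,-195,40,0,0,-0.4],[1,-88,-214,70,0,0,-0.43],[1,-90,-219,100,0,0,-0.43],[1,-90,-219,115,0,0,-0.43],[1,-90,-219,120,0,0,-0.43],[1,-90,-219,120,0,0,-0.43]])

```text
clock: 2.35
position: [0.5483, 0.0744, 0.1018]
ee_rot: [-3.127, -0.238, -0.005]
force: [-0.9, 0.3, 1.1]
width: 1.004
```

```bash
python3 - <<'E'
from h import *
p=cam('side');w=cloud(p).reshape(-1,3);w=w[~np.isnan(w[:,0])]
P=w[(np.hypot(w[:,0]-.548,w[:,1]-.074)<.025)&(w[:,2]>.03)&(w[:,2]<.065)];print(len(P),P.mean(0).round(4))
p=cam('wrist');s=arm.observe(); print({k:np.round(s[k],3).tolist() for k in('clock','joints','position','ee_rot','force')})
print(to_tool([.548,.074,.028]))
def proj(X):
    c=p['R']@np.array(X)+p['t']; th=np.arctan2(np.hypot(*c[:2]),c[2]); r=p['K'][0,0]*th/np.hypot(*c[:2]); return p['K'][:2,2]+c[:2]*r
q=proj([.548,.074,.056]);print(q)
u,v=int(q[0]),int(q[1]);im=p['img'][max(0,v-50):v+50,max(0,u-65):u+65].copy()
for a in np.arange(0,6.28,.4):
    z=proj([.548+.0165*np.cos(a),.074+.0165*np.sin(a),.056])-[max(0,u-65),max(0,v-50)]; im[int(round(z[1])),int(round(z[0]))]=(0,0,255)
cv2.imwrite('pics/w2.png',cv2.resize(im,None,fx=6,fy=6,interpolation=0))
E
```

```text
297 [0.5472 0.0761 0.0465]
{'clock': 2.45, 'joints': [0.094, 0.497, -0.442, 1.865, 0.273, 0.833, -0.334], 'position': [0.549, 0.075, 0.103], 'ee_rot': [-3.127, -0.238, -0.008], 'force': [-0.172, -0.758, -0.022]}
[-1.7  0.8 75. ]
[313.15693853 265.1224165 ]
```

View pics/w2.png

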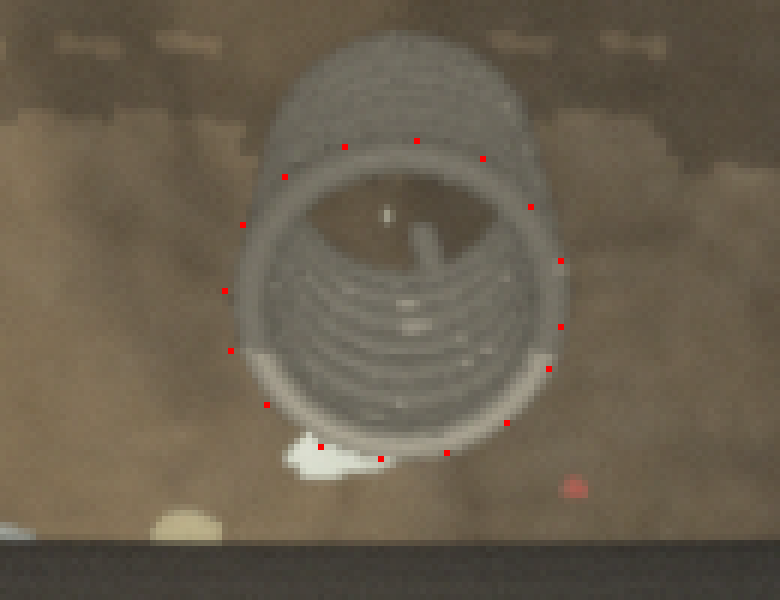

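The wrist crop shows the spring ring centred at crop (403,300), about 1 mm from prediction. The tail is visible at crop (428,245), on the lower side of the bore. The target matches, so I'll descend and grip.

Call:
play_rows(motion=[[1,-1,0.5,15,0,0,0],[1,-1,0.5,35,0,0,0],[1,-1,0.5,55,0,0,0],[1,-1,0.5,67,0,0,0],[1,-1,0.5,73,0,0,0],[1,-1,0.5,75,0,0,0],[0.3,-1,0.5,75,0,0,0],[-0.2,-1,0.5,75,0,0,0],[-0.6,-1,0.5,75,0,0,0],[-1,-1,0.5,75,0,0,0]], force=20)

```text
clock: 3.45
position: [0.549, 0.0744, 0.0284]
ee_rot: [-3.127, -0.238, -0.009]
force: [-0.9, -0.2, 0.1]
width: 0.7
```

Call:
play_rows(motion=[[-1,0,0,0,0,0,0],[-1,0,0,0,0,0,0],[-1,0,0,0,0,0,0],[-1,0,0,0,0,0,0]])

```text
clock: 3.85
position: [0.5489, 0.0744, 0.0284]
ee_rot: [-3.127, -0.238, -0.009]
force: [0.3, 0.2, 0.0]
width: 0.356
```

Call:
play_rows(motion=[[-1,0,0,-5,0,0,0],[-1,0,0,-20,0,0,0],[-1,0,0,-45,0,0,0],[-1,0,0,-70,0,0,0],[-1,0,0,-90,0,0,0],[-1,0,0,-97,0,0,0],[-1,0,0,-100,0,0,0],[-1,0,0,-100,0,0,0]])

```text
clock: 4.65
position: [0.5481, 0.0737, 0.1281]
ee_rot: [-3.127, -0.237, -0.009]
force: [0.6, -0.3, -1.4]
width: 0.363
```

```bash
python3 - <<'E'
from h import *
s=arm.observe(); print(s['position'],s['ee_rot'],s['force'],s['width'],to_tool([.569,-.172,.128]))
E
```

```text
[0.54812756 0.07365434 0.12807861] [-3.12704812 -0.23741529 -0.00857686] [ 0.58569804 -0.3317762  -1.44559313] 0.3625107410696066 [-16.5 246.   -1.3]
```

Call:
play_rows(motion=[[-1,-1,12,0,0,0,0.02],[-1,-3,42,0,0,0,0.07],[-1,-5,80,0,0,0,0.14],[-1,-8,120,0,0,0,0.21],[-1,-11,160,0,0,0,0.28],[-1,-13,195,0,0,0,0.35],[-1,-15,222,0,0,0,0.4],[-1,-16,238,0,0,0,0.43],[-1,-16.5,245,0,0,0,0.43],[-1,-16.5,246,0,0,0,0.43]])

```text
clock: 5.65
position: [0.5686, -0.1721, 0.1262]
ee_rot: [-3.105, 0.434, -0.005]
force: [0.1, 0.4, -0.7]
width: 0.361
```

Call:
play_rows(motion=[[-1,0,0,0,0,0,0],[-1,0,0,0,0,0,0]])

```text
clock: 5.85
position: [0.5687, -0.1704, 0.1261]
ee_rot: [-3.104, 0.43, -0.005]
force: [0.7, 0.5, -1.0]
width: 0.359
```

```bash
python3 - <<'E'
from h import *
s=arm.observe(); print({k:np.round(s[k],4).tolist() for k in('clock','joints','position','ee_rot','force','width')})
for n in['side','top']:
    p=cam(n);w=cloud(p);np.save(n+'2.npy',w)
    u=p['K']@(p['R']@np.array([.569,-.172,.08])+p['t']);u=u[:2]/u[2];x,y=u.astype(int);print(n,u)
    a=p['img'][y-40:y+45,x-45:x+45]; cv2.imwrite(f'pics/{n}2c.png',a)
    f=w.reshape(-1,3);f=f[~np.isnan(f[:,0])&(np.hypot(f[:,0]-.569,f[:,1]+.172)<.04)]
    for a,b in((.02,.04),(.04,.06),(.06,.082),(.088,.1),(.1,.112),(.112,.124)):
        P=f[(f[:,2]>a)&(f[:,2]<b)]
        if len(P)>5:print(a,len(P),P.mean(0).round(4),P.min(0).round(3),P.max(0).round(3))
a=cv2.imread('pics/side2c.png');b=cv2.imread('pics/top2c.png');cv2.imwrite('pics/st2.png',cv2.resize(np.vstack([a,b])if 0 else np.hstack([a,b]),None,fx=4.4,fy=4.4,interpolation=2))
E
```

```text
{'clock': 5.85, 'joints': [0.423, 0.5054, -0.3081, 1.7507, 0.1772, 0.9106, -0.2329], 'position': [0.5687, -0.1704, 0.1261], 'ee_rot': [-3.1043, 0.4301, -0.0045], 'force': [0.7163, 0.52, -0.9526], 'width': 0.3588}
side [352.86103638 241.11658512]
0.02 63 [ 0.5683 -0.1698  0.0327] [ 0.559 -0.179  0.02 ] [ 0.581 -0.161  0.04 ]
0.04 57 [ 0.5682 -0.1695  0.0519] [ 0.56  -0.176  0.04 ] [ 0.577 -0.161  0.06 ]
0.06 49 [ 0.5697 -0.1703  0.0685] [ 0.561 -0.181  0.061] [ 0.578 -0.162  0.081]
0.088 11 [ 0.5707 -0.1641  0.0994] [ 0.556 -0.182  0.098] [ 0.583 -0.156  0.1  ]
0.1 82 [ 0.5672 -0.1666  0.1054] [ 0.553 -0.188  0.1  ] [ 0.585 -0.155  0.112]
0.112 60 [ 0.5671 -0.1664  0.1179] [ 0.553 -0.189  0.112] [ 0.585 -0.154  0.124]
top [348.73864201 261.92542221]
```

View pics/st2.png

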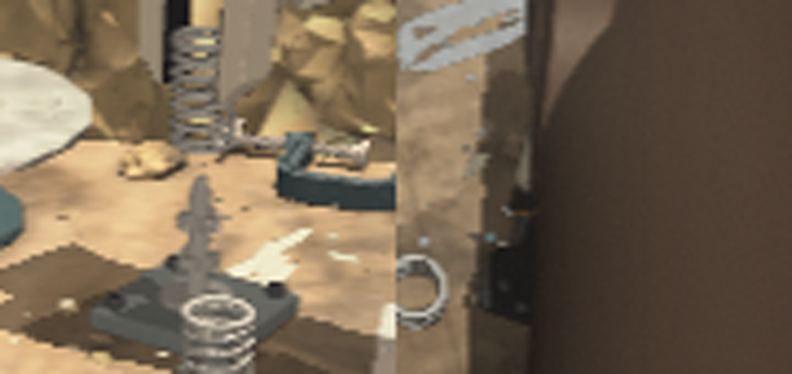

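The spring is held upright over the rod: spring column about 195 and rod about 200 in the 4.4x crop. I'll fit both axes in the side cloud.

```bash
python3 - <<'E'
from h import *
for fn in['side','side2']:
    w=np.load(fn+'.npy').reshape(-1,3);w=w[~np.isnan(w[:,0])&(np.hypot(w[:,0]-.569,w[:,1]+.171)<.03)]
    g=lambda a,b:w[(w[:,2]>a)&(w[:,2]<b)]
    print('rod',circ(g(.063,.074),.0055),'collarU',circ(g(.053,.0595),.011),'collarL',circ(g(.031,.037),.011))
    if fn=='side2':
        for a,b in((.1,.108),(.108,.116),(.116,.126)):
            P=g(a,b); print('spring',len(P),circ(P,.016), np.percentile(np.hypot(*(P[:,:2]-circ(P,.016)[0]).T),[10,50,90]).round(4))
p=cam('side'); c=-p['R'].T@p['t'];print('cam',c.round(2))
# lateral image-based: silhouette columns
for z in(.07,.078,.1,.11,.12):
    w=np.load('side2.npy'); m=(np.hypot(w[...,0]-.569,w[...,1]+.171)<.03)&(abs(w[...,2]-z)<.004)
    r,cc=np.where(m); L=[(cc[r==k].min()+cc[r==k].max())/2 for k in np.unique(r)]; print(z,np.round(L,1))
for z in(.07,.11):
    u=p['K']@(p['R']@np.array([.569,-.172,z])+p['t']);print(u[:2]/u[2], 'mm/px',u[2]/p['K'][0,0]*1000)
E
```

```text
rod (array([ 0.5711, -0.1743]), np.float64(0.0012)) collarU (array([ 0.5712, -0.1763]), np.float64(0.0017)) collarL (array([ 0.5734, -0.1742]), np.float64(0.002))
rod (array([ 0.5714, -0.1733]), np.float64(0.0011)) collarU (array([ 0.5714, -0.1759]), np.float64(0.0016)) collarL (array([ 0.5726, -0.1741]), np.float64(0.0022))
spring 59 (array([ 0.5699, -0.1716]), np.float64(0.0015)) [0.0131 0.0153 0.017 ]
spring 43 (array([ 0.5694, -0.171 ]), np.float64(0.0016)) [0.0128 0.0149 0.017 ]
spring 42 (array([ 0.5705, -0.1712]), np.float64(0.0015)) [0.0128 0.0152 0.0167]
cam [0.17 0.68 0.44]
0.07 [351.5 352.  352.  352. ]
0.078 [352.5 352.5 352.5 353. ]
0.1 [351.5 352.  353.  353.  353.  353. ]
0.11 [354.5 351.5 353.  353.  354.  359.  356. ]
0.12 [354.  350.5 353.  352.  354. ]
[352.67887762 245.37848063] mm/px 2.1842596323810413
[353.41574988 228.13817587] mm/px 2.151824500741814
```

Call:
play_rows(motion=[[-1,0.8,1.5,0,0,0,0],[-1,0.8,1.5,3,0,0,0],[-1,0.8,1.5,7,0,0,0],[-1,0.8,1.5,11,0,0,0],[-1,0.8,1.5,15,0,0,0],[-1,0.8,1.5,19,0,0,0],[-1,0.8,1.5,22,0,0,0],[-1,0.8,1.5,24,0,0,0],[-1,0.8,1.5,25,0,0,0],[-1,0.8,1.5,25,0,0,0]])

```text
clock: 7.0
position: [0.5692, -0.1725, 0.1011]
ee_rot: [-3.105, 0.432, -0.005]
force: [-0.0, -0.3, -1.0]
width: 0.36
```

Call:
play_rows(motion=[[-1,0,0,1,0,0,0],[-1,0,0,3,0,0,0],[-1,0,0,5,0,0,0],[-1,0,0,6,0,0,0],[-1,0,0,7,0,0,0],[-1,0,0,8,0,0,0],[-1,0,0,8,0,0,0],[-1,0,0,8,0,0,0]])

```text
clock: 7.8
position: [0.5693, -0.1725, 0.0932]
ee_rot: [-3.105, 0.432, -0.005]
force: [-0.5, -0.4, -0.8]
width: 0.356
```

```bash
python3 - <<'E'
from h import *
s=arm.observe(); print({k:np.round(s[k],4).tolist() for k in('clock','joints','position','ee_rot','force','ft_torque','width')})
p=cam('side');w=cloud(p)
cv2.imwrite('pics/s3.png',cv2.resize(p['img'][205:275,315:395],None,fx=7,fy=7,interpolation=2))
E
```

```text
{'clock': 7.8, 'joints': [0.4173, 0.5452, -0.2977, 1.7781, 0.1951, 0.8445, -0.2455], 'position': [0.5693, -0.1725, 0.0932], 'ee_rot': [-3.1045, 0.4316, -0.0051], 'force': [-0.4748, -0.3671, -0.7829], 'ft_torque': [0.0071, -0.043, 0.0382], 'width': 0.3559}
```

View pics/s3.png

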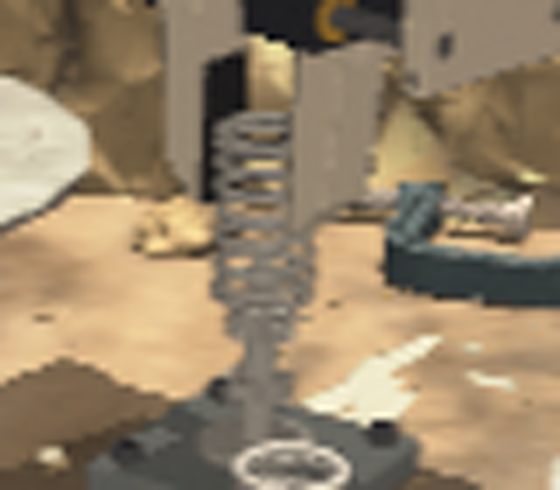

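The spring is threaded over the rod tip and centred, with the upper collar just showing at about (262,335) and the lower one at (265,385). I'll press down lightly.

Call:
play_rows(motion=[[-1,0,0,1,0,0,0],[-1,0,0,2.5,0,0,0],[-1,0,0,4,0,0,0],[-1,0,0,5,0,0,0],[-1,0,0,6,0,0,0],[-1,0,0,7,0,0,0],[-1,0,0,8,0,0,0],[-1,0,0,8,0,0,0],[-1,0,0,8,0,0,0]])

```text
clock: 8.75
position: [0.5695, -0.1724, 0.0854]
ee_rot: [-3.105, 0.432, -0.006]
force: [-0.3, 1.4, 3.3]
width: 0.361
```

Call:
play_rows(motion=[[-1,0,0,0,0,0,0.06],[-1,0,0,0,0,0,0.12],[-1,0,0,0,0,0,0.18],[-1,0,0,0,0,0,0.24],[-1,0,0,0,0,0,0.3],[-1,0,0,0,0,0,0.36],[-1,0,0,0,0,0,0.42],[-1,0,0,0,0,0,0.48],[-1,0,0,0,0,0,0.54],[-1,0,0,0,0,0,0.6]])

```text
clock: 9.75
position: [0.5699, -0.1726, 0.0855]
ee_rot: [-2.836, 1.333, -0.003]
force: [0.3, 0.2, -0.8]
width: 0.357
```

```bash
cat > st.py <<'E'
from h import *
s=arm.observe(); print({k:np.round(s[k],3).tolist() for k in('clock','joints','position','ee_rot','force','ft_torque','width')})
E
python3 st.py
```

```text
{'clock': 9.75, 'joints': [0.305, 0.539, -0.137, 1.794, 0.087, 0.81, -0.751], 'position': [0.57, -0.173, 0.086], 'ee_rot': [-2.836, 1.333, -0.003], 'force': [0.335, 0.178, -0.82], 'ft_torque': [0.047, -0.007, -0.082], 'width': 0.357}
```

Call:
play_rows(motion=[[-1,0,0,0,0,0,-0.06],[-1,0,0,0,0,0,-0.12],[-1,0,0,0,0,0,-0.2],[-1,0,0,0,0,0,-0.28],[-1,0,0,0,0,0,-0.36],[-1,0,0,1,0,0,-0.36],[-1,0,0,2,0,0,-0.36],[-1,0,0,3,0,0,-0.36],[-1,0,0,4,0,0,-0.36],[-1,0,0,4,0,0,-0.36]])

```text
clock: 10.75
position: [0.5689, -0.1727, 0.0809]
ee_rot: [-3.029, 0.806, -0.002]
force: [-4.6, 0.8, -2.5]
width: 0.363
```

```bash
python3 st.py
```

```text
{'clock': 10.75, 'joints': [0.37, 0.553, -0.23, 1.792, 0.156, 0.812, -0.454], 'position': [0.569, -0.173, 0.081], 'ee_rot': [-3.029, 0.806, -0.002], 'force': [-4.59, 0.763, -2.495], 'ft_torque': [0.201, 1.134, -0.114], 'width': 0.363}
```

Call:
play_rows(motion=[[-1,0,0,0,0,0,0],[-1,0,0,0,0,0,0]])

```text
clock: 10.95
position: [0.5686, -0.1726, 0.0806]
ee_rot: [-3.029, 0.807, -0.001]
force: [-4.3, 1.0, -2.0]
width: 0.359
```

```bash
python3 st.py
```

```text
{'clock': 10.95, 'joints': [0.37, 0.553, -0.23, 1.793, 0.156, 0.812, -0.455], 'position': [0.569, -0.173, 0.081], 'ee_rot': [-3.029, 0.807, -0.001], 'force': [-4.263, 1.019, -1.988], 'ft_torque': [0.265, 1.048, -0.046], 'width': 0.359}
```

Call:
play_rows(motion=[[-1,-0.6,0.3,0,0,0,0],[-1,-1.2,0.7,0,0,0,0],[-1,-1.2,0.7,0,0,0,0]])

```text
clock: 11.25
position: [0.5676, -0.1726, 0.0808]
ee_rot: [-3.029, 0.807, -0.003]
force: [-2.1, 0.9, -2.1]
width: 0.357
```

```bash
python3 st.py
```

```text
{'clock': 11.25, 'joints': [0.371, 0.551, -0.23, 1.796, 0.156, 0.81, -0.455], 'position': [0.568, -0.173, 0.081], 'ee_rot': [-3.029, 0.807, -0.003], 'force': [-2.146, 0.888, -2.102], 'ft_torque': [0.212, 0.493, -0.012], 'width': 0.357}
```

Call:
play_rows(motion=[[-1,-0.5,0.1,0,0,0,0],[-1,-0.9,0.2,0,0,0,0],[-1,-0.9,0.2,0.5,0,0,0],[-1,-0.9,0.2,1,0,0,0],[-1,-0.9,0.2,1.5,0,0,0],[-1,-0.9,0.2,2,0,0,0],[-1,-0.9,0.2,2,0,0,0]])

```text
clock: 11.95
position: [0.5671, -0.1724, 0.0788]
ee_rot: [-3.029, 0.807, -0.004]
force: [1.0, -0.1, 1.0]
width: 0.358
```

```bash
python3 st.py
```

```text
{'clock': 11.95, 'joints': [0.371, 0.553, -0.23, 1.799, 0.157, 0.804, -0.456], 'position': [0.567, -0.172, 0.079], 'ee_rot': [-3.029, 0.807, -0.004], 'force': [0.954, -0.083, 0.987], 'ft_torque': [-0.009, -0.243, -0.008], 'width': 0.358}
```

Call:
play_rows(motion=[[-1,0,0,0.7,0,0,0],[-1,0,0,1.5,0,0,0],[-1,0,0,2.2,0,0,0],[-1,0,0,3,0,0,0],[-1,0,0,3,0,0,0]])

```text
clock: 12.45
position: [0.5669, -0.1724, 0.0756]
ee_rot: [-3.029, 0.807, -0.003]
force: [-0.0, -0.0, -0.1]
width: 0.363
```

```bash
python3 st.py
```

```text
{'clock': 12.45, 'joints': [0.37, 0.557, -0.229, 1.802, 0.158, 0.798, -0.457], 'position': [0.567, -0.172, 0.076], 'ee_rot': [-3.029, 0.807, -0.003], 'force': [-0.036, -0.005, -0.118], 'ft_torque': [-0.017, -0.055, 0.045], 'width': 0.363}
```

Call:
play_rows(motion=[[-1,0,0,1.5,0,0,0],[-1,0,0,3,0,0,0],[-1,0,0,4.5,0,0,0],[-1,0,0,6,0,0,0],[-1,0,0,7.5,0,0,0],[-1,0,0,9,0,0,0],[-1,0,0,10,0,0,0],[-1,0,0,11,0,0,0],[-1,0,0,12,0,0,0],[-1,0,0,12,0,0,0]])

```text
clock: 13.45
position: [0.5674, -0.1725, 0.0636]
ee_rot: [-3.029, 0.807, -0.005]
force: [2.4, -2.0, -1.3]
width: 0.361
```

```bash
python3 st.py
```

```text
{'clock': 13.45, 'joints': [0.367, 0.573, -0.225, 1.81, 0.164, 0.773, -0.462], 'position': [0.567, -0.172, 0.064], 'ee_rot': [-3.029, 0.807, -0.005], 'force': [2.448, -1.967, -1.275], 'ft_torque': [-0.252, -0.743, -0.012], 'width': 0.361}
```

Call:
play_rows(motion=[[-1,0.5,0.1,0,0,0,0],[-1,0.9,0.2,0,0,0,0],[-1,0.9,0.2,0.5,0,0,0],[-1,0.9,0.2,1,0,0,0],[-1,0.9,0.2,1,0,0,0]])

```text
clock: 13.95
position: [0.5676, -0.1731, 0.0624]
ee_rot: [-3.029, 0.808, -0.003]
force: [-0.0, 0.1, 0.3]
width: 0.358
```

```bash
python3 st.py
```

```text
{'clock': 13.95, 'joints': [0.367, 0.575, -0.225, 1.809, 0.165, 0.773, -0.461], 'position': [0.568, -0.173, 0.062], 'ee_rot': [-3.029, 0.808, -0.003], 'force': [-0.012, 0.054, 0.258], 'ft_torque': [-0.104, -0.052, 0.012], 'width': 0.358}
```

Call:
play_rows(motion=[[-1,0,0,0.7,0,0,0],[-1,0,0,1.4,0,0,0],[-1,0,0,2,0,0,0],[-1,0,0,2,0,0,0]])

```text
clock: 14.35
position: [0.5675, -0.173, 0.0603]
ee_rot: [-3.029, 0.807, -0.003]
force: [-1.0, -1.5, -1.4]
width: 0.361
```

```bash
python3 st.py; python3 - <<'E'
from h import *
p=cam('side');w=cloud(p).reshape(-1,3)
w=w[~np.isnan(w[:,0])&(np.hypot(w[:,0]-.57,w[:,1]+.173)<.022)]
h=np.histogram(w[:,2],np.arange(.01,.11,.004));print(h)
cv2.imwrite('pics/s4.png',cv2.resize(p['img'][205:285,315:395],None,fx=7,fy=7,interpolation=2))
E
```

```text
{'clock': 14.35, 'joints': [0.367, 0.578, -0.224, 1.811, 0.166, 0.769, -0.462], 'position': [0.568, -0.173, 0.06], 'ee_rot': [-3.029, 0.807, -0.003], 'force': [-0.966, -1.459, -1.395], 'ft_torque': [-0.07, -0.1, 0.021], 'width': 0.361}
(array([19, 60,  6,  6,  4,  3, 32, 35, 21, 28,  5, 30,  9, 27,  7, 24, 14,
       22, 24, 35, 15, 13, 15, 14]), array([0.01 , 0.014, 0.018, 0.022, 0.026, 0.03 , 0.034, 0.038, 0.042,
       0.046, 0.05 , 0.054, 0.058, 0.062, 0.066, 0.07 , 0.074, 0.078,
       0.082, 0.086, 0.09 , 0.094, 0.098, 0.102, 0.106]))
```

View pics/s4.png

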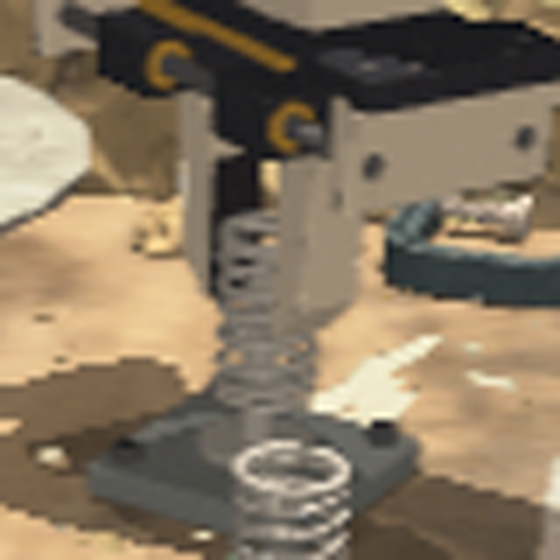

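The bottom coil is at about (265,400), z ≈ 0.033, which is already below the lower collar's top with no axial load. The tail seems to have hit a lower notch directly, so I'll keep going gently.

Call:
play_rows(motion=[[-1,0,0,0.7,0,0,0],[-1,0,0,1.4,0,0,0],[-1,0,0,2.1,0,0,0],[-1,0,0,2.8,0,0,0],[-1,0,0,3.5,0,0,0],[-1,0,0,4,0,0,0],[-1,0,0,4,0,0,0]])

```text
clock: 15.1
position: [0.5675, -0.173, 0.0562]
ee_rot: [-3.029, 0.807, -0.003]
force: [0.2, 0.3, -1.3]
width: 0.357
```

```bash
python3 st.py
```

```text
{'clock': 15.1, 'joints': [0.366, 0.583, -0.223, 1.814, 0.168, 0.761, -0.464], 'position': [0.568, -0.173, 0.056], 'ee_rot': [-3.029, 0.807, -0.003], 'force': [0.159, 0.334, -1.305], 'ft_torque': [-0.058, -0.085, -0.011], 'width': 0.357}
```

Nominal bottom is now 0.028 with no load. I'll continue toward the seat (TCP ≈ 0.044).

Call:
play_rows(motion=[[-1,0,0,1.2,0,0,0],[-1,0,0,2.4,0,0,0],[-1,0,0,3.6,0,0,0],[-1,0,0,4.8,0,0,0],[-1,0,0,6,0,0,0],[-1,0,0,7.2,0,0,0],[-1,0,0,8.4,0,0,0],[-1,0,0,9.5,0,0,0],[-1,0,0,10,0,0,0],[-1,0,0,10,0,0,0]])

```text
clock: 16.1
position: [0.5675, -0.1729, 0.0461]
ee_rot: [-3.029, 0.807, -0.003]
force: [0.2, -0.3, -1.3]
width: 0.355
```

```bash
python3 st.py
```

```text
{'clock': 16.1, 'joints': [0.363, 0.597, -0.22, 1.821, 0.172, 0.741, -0.468], 'position': [0.568, -0.173, 0.046], 'ee_rot': [-3.029, 0.807, -0.003], 'force': [0.165, -0.302, -1.316], 'ft_torque': [-0.0, -0.052, -0.028], 'width': 0.355}
```

Now for seat contact, going slightly past nominal.

Call:
play_rows(motion=[[-1,0,0,0.6,0,0,0],[-1,0,0,1.2,0,0,0],[-1,0,0,1.8,0,0,0],[-1,0,0,2.4,0,0,0],[-1,0,0,3,0,0,0],[-1,0,0,3,0,0,0]])

```text
clock: 16.7
position: [0.5676, -0.1729, 0.0432]
ee_rot: [-3.029, 0.808, -0.003]
force: [-0.3, 0.1, 3.5]
width: 0.357
```

```bash
python3 st.py
```

```text
{'clock': 16.7, 'joints': [0.362, 0.601, -0.219, 1.822, 0.174, 0.735, -0.469], 'position': [0.568, -0.173, 0.043], 'ee_rot': [-3.029, 0.808, -0.003], 'force': [-0.317, 0.05, 3.465], 'ft_torque': [0.027, 0.195, 0.03], 'width': 0.357}
```

Call:
play_rows(motion=[[-1,0,0,-0.7,0,0,0],[-1,0,0,-0.7,0,0,0],[0.2,0,0,-0.7,0,0,0],[0.2,0,0,-0.7,0,0,0],[0.2,0,0,-0.7,0,0,0],[0.2,0,0,-0.7,0,0,0],[0.2,0,0,-0.7,0,0,0],[0.2,0,0,-0.7,0,0,0]])

```text
clock: 17.5
position: [0.5676, -0.1729, 0.0439]
ee_rot: [-3.029, 0.808, -0.003]
force: [0.2, -0.2, 0.1]
width: 0.598
```

Call:
play_rows(motion=[[0.2,0,0,-3,0,0,0],[0.2,0,0,-10,0,0,0],[0.2,0,0,-25,0,0,0],[0.2,0,0,-50,0,0,0],[0.2,0,0,-80,0,0,0],[0.2,0,0,-110,0,0,0],[0.2,0,0,-135,0,0,0],[0.2,0,0,-148,0,0,0],[0.2,0,0,-150,0,0,0],[0.2,0,0,-150,0,0,0]])

```text
clock: 18.5
position: [0.5668, -0.1738, 0.1934]
ee_rot: [-3.029, 0.808, -0.002]
force: [0.3, -0.2, 0.3]
width: 0.602
```

```bash
python3 st.py; python3 - <<'E'
from h import *
p=cam('side');w=cloud(p).reshape(-1,3)
w=w[~np.isnan(w[:,0])&(np.hypot(w[:,0]-.57,w[:,1]+.173)<.024)]
print(np.histogram(w[:,2],np.arange(.01,.11,.005)))
for a,b in((.02,.032),(.032,.045),(.045,.058),(.058,.075)):
    P=w[(w[:,2]>a)&(w[:,2]<b)]; print(a,circ(P,.016))
cv2.imwrite('pics/s5.png',cv2.resize(p['img'][205:285,315:395],None,fx=7,fy=7,interpolation=2))
E
```

```text
{'clock': 18.5, 'joints': [0.39, 0.428, -0.25, 1.682, 0.111, 1.045, -0.415], 'position': [0.567, -0.174, 0.193], 'ee_rot': [-3.029, 0.808, -0.002], 'force': [0.268, -0.237, 0.283], 'ft_torque': [-0.019, -0.01, -0.034], 'width': 0.602}
(array([40, 32, 26, 20, 34, 31, 23, 30, 19, 35, 29, 33, 54,  9,  0,  0,  0,
        0,  0]), array([0.01 , 0.015, 0.02 , 0.025, 0.03 , 0.035, 0.04 , 0.045, 0.05 ,
       0.055, 0.06 , 0.065, 0.07 , 0.075, 0.08 , 0.085, 0.09 , 0.095,
       0.1  , 0.105]))
0.02 (array([ 0.5689, -0.1754]), np.float64(0.0035))
0.032 (array([ 0.5696, -0.1749]), np.float64(0.0037))
0.045 (array([ 0.569 , -0.1761]), np.float64(0.0029))
0.058 (array([ 0.5686, -0.1739]), np.float64(0.0033))
```

View pics/s5.png

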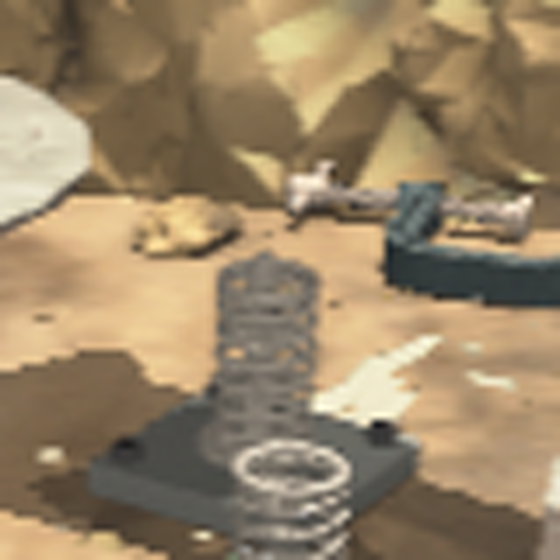

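The spring stands upright on the seat with only the rod tip showing above it at (265,258). Its top is at z ≈ 0.072–0.075, as expected for fully home, and the gripper is clear.

```bash
python3 -c "
from cell import arm
print(arm.sign_off())"
```

```text
the job is handed in; nothing more can be done
None
```

The spring is on the rod and home on its seat, released, and the job was handed in at about 18.5 s of the 67 s. `sign_off` gave no verdict.

- **Fitting:** I used the left-hand spring and threaded it over the rod. I pressed about 4 N on the upper collar and twisted 0.6 rad until the tail dropped into a notch.
- **Sideways bind:** there was about 4 N of sideways load on the tool while passing the upper collar, and about 3 N near the lower one. I relieved it by shifting 1–2 mm each time.
- **Lower collar and seat:** the tail met a notch in the lower collar without any twisting. The spring touched the seat with about 4–5 N, and I eased that off before letting go.
- **Last checks:** the side view shows the spring upright round the rod, with its top at z ≈ 0.072–0.075 m (about 72 mm expected for fully seated). The gripper was about 0.12 m above it and touching nothing.
- **Less certain:** the last circle fits of the spring were poor, with about 3 mm residual because rod and coil points mixed. They only roughly confirm the spring is centred. I did not re-measure the bystanders, but nothing in the moves or forces suggested touching one.

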